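# Walk a seized lens slide out of its slideway with a mallet

## Task

The microscope's lens slide has seized at the back of its slideway, pinched by the sprung gib. With the mallet, tap its two ears lightly from behind, left and right in turn, changing sides as soon as it binds, so that it walks forward without cocking until it is clear of the gib; keep your hand off it until then. Then lay the mallet flat on the bench, lift the slide out by its lens barrel and set it down flat inside the tray, leaving the other things where they are.

Things in the scene. Friction and masses are not known exactly. Their poses are not given: they have to be found in the camera images.
- slideway: Fixed slideway: black plate 145 x 112 mm, 14 mm thick (x -60..85, y +-56 mm). Origin on the bench under the slide's centre at home; +x is the way out, +y left. On it: home stop (x -52..-44, |y| to 20) and end keeper, both 8 mm high, the slide meets the keeper 34 mm from home; jaw blocks (x -49..-17, |y| 26..42), 12 mm high; at x 38 a steel guide roller on each side, radius 6, 9 mm high.
- gib_nose (a point): Sprung brass nose (upright, radius 5 mm) in the right (-y) jaw block; pinches the slide's foot against the fixed nose with about 10 N, until the slide is 10 to 14 mm forward of home, where its rear corners pass the noses. Point: the nose's contact, 33 mm behind and 24 mm right of the slideway's origin, 20 mm above the bench.
- fixed_way (a point): The fixed brass nose opposite the gib, 48 mm from it. Pushed forward at one ear, the pinched slide gives way at about 3 to 7 N, turns about the opposite nose and stays; pushed at the middle it resists over 12 N. The rollers' play is unknown: they let it cock 0.02 to 0.04 rad, not alike left and right, then it binds and the force climbs: change sides. Clear of the gib it moves at under 4 N.
- lens_slide: Loose lens slide, 0.35 to 0.55 kg: foot 84 (x) x 48 (y) x 14 mm; on it a cross bar 156 mm wide, 16 mm high, x -42..-29 mm, whose ends over the jaw blocks are the ears; upright black lens barrel. Origin: centre of the underside, axes as the slideway's. Starts 2 to 5 mm forward of home, cocked up to 0.01 rad. Clear of the gib when 16 mm or more forward of home; then it lifts straight up.
- ear_left (a point): Centre of the rear striking face of the slide's left ear (+y), 42 mm behind and 65 mm left of the slide's origin, 24 mm above its underside; free face 30 mm wide, 16 mm high. A light tap is under 12 N: a slow push with the mallet's face that stops after a few mm will do; a fast blow is too hard. While pinched, never let the slide cock beyond 0.08 rad to the slideway.
- ear_right (a point): The same on the right ear (65 mm towards -y): centre of its rear striking face. Axes as the slide's. Once loose, the slide may be eased on with the mallet anywhere on the back of the cross bar.
- barrel_top (a point): Centre of the top of the lens barrel, 60 mm above the slide's underside at its x = y = 0. The barrel is 44 mm across and stands 30 mm above the cross bar, 46 above the foot: the part to grip for lifting. Axes as the slide's.
- mallet: Loose mallet, 0.25 kg, lying on the bench. Head: cylinder 32 mm across, 70 mm long, white nylon faces, axis level along its y. Round dark handle along -x: 18 mm across from 12 to 110 mm from the head's axis, swelling to 32 mm at its end 190 mm away. Origin under the middle of the head on the bench; axes of head and handle 16 mm above. Balance point about 50 mm from the head's axis.
- mallet_head (a point): Centre of the mallet's head, 16 mm above the bench when lying; the two striking faces are 35 mm from it along +-y. Axes as the mallet's.
- mallet_grip (a point): Point on the handle's axis 45 mm from the head's axis, a good place to hold it (18 mm across). Axes as the mallet's.
- tray: Fixed open steel tray with a dark liner, outside 170 mm (x) by 236 mm (y), 20 mm high, walls and floor 4 mm thick. Origin under its centre on the bench. The slide fits in with its 156 mm width along the tray's y.
- objective: Loose microscope objective standing on the bench, 33 mm across, 48 mm high, 0.14 kg; bystander. Origin at the centre of its foot.
- drop_bottle: Loose small amber bottle standing on the bench, 40 mm across, 75 mm high; bystander. Origin at the centre of its foot.
- screwdriver: Loose screwdriver lying on the bench, 150 mm long; bystander. Handle towards its -x.
Not all that is in view belongs to the job. What is meant by the mallet is not blue or pink, and is the larger of those in its own colour.

How it is judged:
By the outcome, as a careful person would: the job done as asked, in the order asked, and still so for the second after the job is handed in, with the robot touching nothing.
It also fails if it takes over 72 s, if anything falls off the work surface, if the arm or the gripper's body presses on something with over 40 N, if the wrist force passes 120 N, or if a joint passes its speed limit or range.

## Robot

A 7-joint arm with a two-finger parallel gripper is mounted at the origin on the work surface. World frame = base frame: x ahead of the robot, y to its left, z up, the work surface at z = 0. Lengths are in m, angles in rad, forces in N, time in s.
With the tool pointing down it reaches from about 0.4 to 0.85 m from the base axis. Payload 4.5 kg.
Tool frame: the origin (TCP) lies between the finger pads; the fingertips stand 19 mm ahead of it and the grasp point (between the pads) is the TCP (r.tips_ahead is the distance from the TCP to the fingertips, in m); z points along the fingers, y is the line along which they close (so a half turn about z gives the same grasp; the last joint's range is limited). The gripper opens to 88 mm and grips with 3 to 60 N. Pads are 18 mm wide; open, the fingers measure 123 mm over their backs; the gripper's body (75 mm by 187 mm) begins 45 mm behind the grasp point.
Start: joints at [-1.241, 0.689, -0.195, 1.565, 0.157, 0.902, -0.215], TCP at [0.182, 0.598, 0.258] pointing down, gripper open.
Joint ranges: [-3.01, 3.01], [-0.46, 2.08], [-1.47, 1.51], [0.13, 2.56], [-1, 4.14], [0.04, 2.09], [-2.66, 2.66]. Speed limits (rad/s): [2.57, 2.57, 3.14, 3.14, 3.14, 3.14, 3.14].

## Interface

Orientations are given as a unit quaternion [x, y, z, w].
In Python, from plant import r, cams, models gives the robot as it stands. The module is installed in compiled form; this text tells all that it offers.
- The arm moves only by the tool jog_arm, never from a script. Its arguments are lists of equal length, an entry for each row: "turn": the turn, a rotation vector about the tool's x, y, z in rad, a list of three; "translation": the shift along the tool's x, y, z in m, a list of three; "grip": the closure, from 0 (fully open) to 1 (shut). In form: {"turn": [[ax, ay, az], ...], "translation": [[tx, ty, tz], ...], "grip": [grip, ...]}. A call has 1 to 20 rows; each row is the pose to reach, as a shift and turn from the pose commanded when the call began, along the tool's axes at that moment; what a row does not reach only later rows make up. A row lasts 1/8 s, in which the tool goes at most 62.5 mm and 10.7 degrees, less where a joint would pass 70% of its speed; a pose out of reach is approached as far as the arm can. A call with a gripper value outside its range is refused whole. The fingers move at their own pace and stop on an object; "force" is the grip in N (left out, the last holds). Time passes only in rows, so rows that repeat a pose let the fingers close. It gives the time, the measured TCP pose, the force, the opening and the grip force at its end, in the units of the state.
- r.get_state(): the state, without advancing time (a new reading comes with each control period).
- cams.snapshot(name): name is "side" or "top" or "wrist"; returns the picture (480x640x3 uint8, red, green, blue); there is no depth.
- cams.camera_params(name): a dict with "fx", "fy", "cx", "cy" (pixels), "eye" and "orientation" of the camera in the world. Camera axes: x right, y up, looking along -z (the intrinsics and any distortion apply to the point x, -y, -z); pixel columns grow to the right and rows downward; lengths in m; the calibration is good to about 2 mm. The wrist camera is an equidistant fisheye: a pixel r from the principal point sees the ray r / f radians off the axis. A picture is of the moment at which its call begins: read the wrist's pose just before it. camera_params takes no time and is no camera call; for the wrist camera it gives the pose at the moment of the call.
- r.finish_job(): hands the job in; it is judged then, once.
Trained networks look in the newest picture that a camera, given by its name, has taken for a name from the list of things; names that differ only in an ending like _2 or _b are one class to them, and where a whole thing is asked for, a point or a joint stands for the part that bears it (a point fixed in the world has none). Each returns a list of dicts, best first, with "p" (0 to 1); they miss things now and then, are a little off and sometimes report something else, mostly with a low value. They report only what shows in the picture. A call takes as long as a camera call. They do not tell look-alikes from the thing itself.
- models.find_in(camera, name): "position" ([x, y, z] in m, in world coordinates, good to about 4 mm: the middle of the surface that is visible of it).
- models.masks_of(camera, name): "pixels" (480x640 bool, what is visible of it).
- models.place_of(camera, name): "position" ([x, y, z] in m, in world coordinates, good to about 4 mm: a listed point, or the origin of a listed thing).
The state is a dict: "clock": time; "q": joint angles; "qd": joint speeds; "joint_torque": joint torques, N m; "tool_pos": TCP position; "eef_rot": TCP orientation; "contact_force": force on the tool from outside, world axes, zero at the start; "moment": the same for the moment, N m; "opening": opening from 0.0 (shut) to 1.0 (fully open); "finger_force": force on a finger pad.
Only numpy, scipy, OpenCV 4.12 (cv2) and the standard library are available. Lean on these libraries where they do the work, as an engineer would, in place of code of your own. Each camera call takes 0.05 s, during which the arm holds its last target. There are 200 camera calls.

## Working session

There is one attempt and no reset: what is moved stays moved. The work goes in short steps, Python scripts to look and compute and a tool call to move; the robot and the scene stay as the last step left them, time stands still between calls to the robot, and variables do not carry over. Pictures are saved under pics/ and viewed, at most 10 in all, crops included, and the job is handed in when it is done.

Besides the shell and the picture viewer there is one more tool, called after ">>>" in YAML: its name, and indented under it one key for each argument. jog_arm: Moves the arm, as the interface text tells. Its arguments: {"type":"object","properties":{"turn":{"type":"array"},"translation":{"type":"array"},"grip":{"type":"array"},"force":{"type":"number"}},"required":["turn","translation","grip"]}

```bash
mkdir -p pics
python3 - <<'E'
from plant import r,cams,models
import cv2,numpy as np
a=cams.snapshot("top");b=cams.snapshot("side")
cv2.imwrite("pics/top.png",a[:,:,::-1]);cv2.imwrite("pics/side.png",b[:,:,::-1])
for n in ["slideway","lens_slide","ear_left","ear_right","barrel_top","gib_nose","fixed_way","mallet","mallet_head","mallet_grip","tray","objective","drop_bottle","screwdriver"]:
  for c in ["top","side"]:
    print(n,c,[(np.round(d["position"],4).tolist(),round(d["p"],2)) for d in models.place_of(c,n)][:4])
s=r.get_state();print(s["clock"],s["tool_pos"],s["eef_rot"],s["contact_force"])
for c in["top","side"]:print(cams.camera_params(c))
E
```

```text
slideway top [([0.5403, 0.0105, -0.0003], 0.87), ([0.5042, -0.0028, 0.0224], 0.25)]
slideway side [([0.5435, 0.0087, 0.0003], 0.92), ([0.4928, -0.0417, 0.0412], 0.66)]
lens_slide top [([0.5489, 0.0102, 0.0173], 0.69)]
lens_slide side [([0.5451, 0.0046, 0.0135], 0.63)]
ear_left top [([0.5286, 0.0816, 0.0388], 0.68)]
ear_left side [([0.5257, 0.0846, 0.041], 0.62), ([0.4377, -0.1896, 0.0165], 0.33)]
ear_right top [([0.4889, -0.0412, 0.0412], 0.66), ([0.4371, -0.1877, -0.0012], 0.19)]
ear_right side [([0.489, -0.0393, 0.039], 0.7)]
barrel_top top [([0.5458, 0.0041, 0.0725], 0.76)]
barrel_top side [([0.5031, 0.0004, 0.021], 0.74), ([0.543, 0.007, 0.073], 0.62), ([0.4391, -0.1878, 0.0174], 0.52), ([0.5471, 0.0023, 0.0155], 0.16)]
gib_nose top [([0.5044, -0.0038, 0.025], 0.58), ([0.5407, 0.009, -0.0013], 0.53)]
gib_nose side [([0.4999, 0.0015, 0.0203], 0.87), ([0.4328, -0.1883, -0.0029], 0.58), ([0.5483, 0.0008, 0.0146], 0.39)]
fixed_way top [([0.522, 0.0416, 0.0209], 0.91), ([0.4383, -0.1918, -0.0017], 0.31)]
fixed_way side [([0.5161, 0.0388, 0.021], 0.94), ([0.4376, -0.188, 0.0118], 0.34)
[... 1399 characters left out ...]
driver top [([0.7132, 0.0143, -0.0004], 0.87)]
screwdriver side [([0.7173, 0.0191, -0.0041], 0.84)]
1.5 [0.18218393 0.59786621 0.25774279] [ 1.47357579e-01  9.89083284e-01  1.98280383e-05 -1.97074005e-06] [0.04155226 0.35927271 0.36208637]
{'fx': 569.4687183338366, 'fy': 569.4687183338366, 'cx': 320.315980525272, 'cy': 245.446198584432, 'eye': array([ 0.2051705 , -0.04313644,  1.52531252]), 'orientation': array([ 0.07698801, -0.07351606, -0.67512806,  0.72997968])}
{'fx': 617.6051057447237, 'fy': 617.6051057447237, 'cx': 317.3039089724923, 'cy': 248.344589418155, 'eye': array([-0.02782845, -0.92172204,  0.87811951]), 'orientation': array([ 0.42644092, -0.1247083 , -0.23659056,  0.86407227])}
```

View pics/top.png

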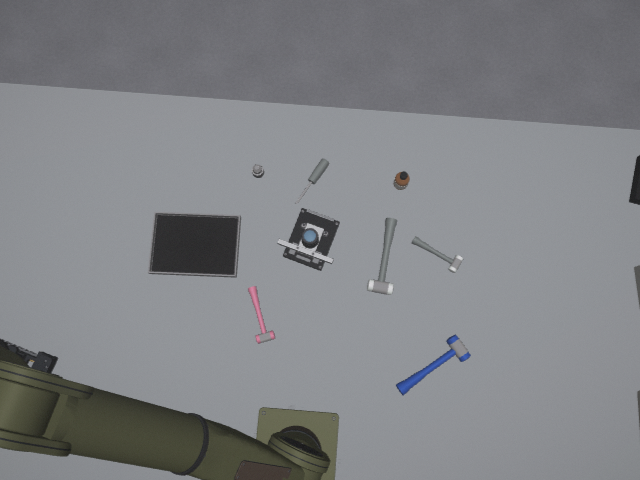

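View pics/side.png

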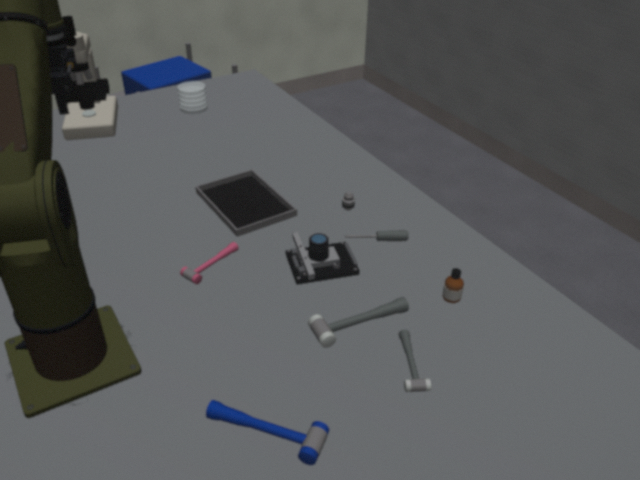

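The top view (640x480) shows the big grey mallet with its head at about (380,287) and handle end at (391,220). The slide is at (310,240), the tray at (195,245), the small grey mallet at (455,262), and the blue and pink mallets are decoys. The side view agrees. Next I'll get yaw angles from the masks.

```bash
cat > h.py <<'E'
from plant import r,cams,models
import numpy as np,cv2
from scipy.spatial.transform import Rotation as R
def px2w(cam,uv,z,P=None):
    P=P or cams.camera_params(cam); uv=np.asarray(uv,float).reshape(-1,2)
    x=(uv[:,0]-P["cx"])/P["fx"]; y=(uv[:,1]-P["cy"])/P["fy"]
    if cam=="wrist":
        t=np.hypot(x,y); s=np.sinc(t/np.pi); d=np.c_[x*s,-y*s,-np.cos(t)]
    else: d=np.c_[x,-y,-np.ones_like(x)]
    d=R.from_quat(P["orientation"]).apply(d); e=np.array(P["eye"])
    return e+d*((np.broadcast_to(z,len(d))-e[2])/d[:,2])[:,None]
def w2px(cam,p,P=None):
    P=P or cams.camera_params(cam); d=R.from_quat(P["orientation"]).inv().apply(np.asarray(p)-P["eye"])
    x,y,z=d[:,0],-d[:,1],-d[:,2]
    if cam=="wrist":
        n=np.hypot(x,y);k=np.arctan2(n,z)/n
    else:k=1/z
    return np.c_[P["cx"]+P["fx"]*x*k,P["cy"]+P["fy"]*y*k]
def maskpts(cam,name,z,near,P=None):
    for d in models.masks_of(cam,name):
        v,u=np.nonzero(d["pixels"])
        w=px2w(cam,np.c_[u,v],z,P)[:,:2]
        if len(w)>20 and np.hypot(*(w.mean(0)-near))<.1: return w,d["p"]
    return None,0
def shift(pos,yaw_y):
    """tool shift and turn-about-z to reach TCP pos with tool y at world angle yaw_y (tool down)"""
    s=r.get_state(); q=R.from_quat(s["eef_rot"])
    y=np.array([np.cos(yaw_y),np.sin(yaw_y),0]);z=np.array([0,0,-1.]);x=np.cross(y,z)
    t=q.inv()*R.from_matrix(np.c_[x,y,z])
    return np.round(q.inv().apply(np.array(pos)-s["tool_pos"]),4), np.round(t.as_rotvec(),3)
E
python3 - <<'E'
from h import *
for n,z,near in [("mallet",.016,(.52,-.2)),("slideway",.014,(.55,0)),("tray",.02,(.515,.32)),("lens_slide",.04,(.54,0))]:
    w,p=maskpts("top",n,z,near)
    if w is None: print(n,None);continue
    c=w.mean(0);V=np.linalg.svd(w-c,full_matrices=False)[2][0]
    b=cv2.minAreaRect((w*1000).astype(np.float32))
    print(n,p,len(w),c.round(4),"pca",np.degrees(np.arctan2(V[1],V[0])).round(1),b)
m=[.4365,-.188]
print(shift([.49,-.195,.2],np.radians(-97)))
E
```

```text
mallet 0.94 811 [ 0.5053 -0.1985] pca 174.1 ((518.9468383789062, -207.5725555419922), (67.06166076660156, 210.43621826171875), 79.05823516845703)
slideway 0.98 1370 [0.5527 0.0012] pca 163.1 ((549.5707397460938, 3.1781005859375), (112.26376342773438, 148.94296264648438), 73.73583221435547)
tray 0.95 5493 [0.5075 0.316 ] pca -87.7 ((508.68170166015625, 316.43292236328125), (173.175537109375, 238.8497772216797), 2.1913700103759766)
lens_slide 0.71 841 [0.5288 0.0075] pca 68.5 ((537.9679565429688, 5.652381896972656), (153.53379821777344, 88.64289855957031), 72.093017578125)
(array([-0.5256, -0.6687,  0.0577]), array([-0.   , -0.   ,  2.968]))
```

>>> jog_arm:
  turn:
    - [0,0,0.19]
    - [0,0,0.38]
    - [0,0,0.56]
    - [0,0,0.75]
    - [0,0,0.93]
    - [0,0,1.12]
    - [0,0,1.3]
    - [0,0,1.49]
    - [0,0,1.67]
    - [0,0,1.86]
    - [0,0,2.04]
    - [0,0,2.23]
    - [0,0,2.41]
    - [0,0,2.6]
    - [0,0,2.78]
    - [0,0,2.968]
    - [0,0,2.968]
    - [0,0,2.968]
  translation:
    - [-0.391,-0.297,0.03]
    - [-0.391,-0.297,0.03]
    - [-0.391,-0.297,0.03]
    - [-0.391,-0.297,0.03]
    - [-0.391,-0.297,0.03]
    - [-0.391,-0.297,0.03]
    - [-0.391,-0.297,0.03]
    - [-0.391,-0.297,0.03]
    - [-0.391,-0.297,0.03]
    - [-0.526,-0.669,0.058]
    - [-0.526,-0.669,0.058]
    - [-0.526,-0.669,0.058]
    - [-0.526,-0.669,0.058]
    - [-0.526,-0.669,0.058]
    - [-0.526,-0.669,0.058]
    - [-0.526,-0.669,0.058]
    - [-0.526,-0.669,0.058]
    - [-0.526,-0.669,0.058]
  grip: [0,0,0,0,0,0,0,0,0,0,0,0,0,0,0,0,0,0]

```text
clock: 3.95
tool_pos: [0.4905, -0.1934, 0.1995]
eef_rot: [0.998, -0.058, -0.0, -0.001]
contact_force: [-0.1, 0.7, 0.5]
opening: 1.003
finger_force: 0.0
```

Run:
```python
from h import *
s=r.get_state();print(s["clock"],s["tool_pos"],s["q"])
P=cams.camera_params("wrist");a=cams.snapshot("wrist");cv2.imwrite("pics/w1.png",a[:,:,::-1]);print(P)
for n in ["mallet_head","mallet_grip","ear_left","ear_right","barrel_top","slideway","fixed_way","gib_nose"]:
    print(n,[(np.round(d["position"],4).tolist(),round(d["p"],2)) for d in models.place_of("wrist",n)][:3])
w,p=maskpts("wrist","mallet",.016,(.52,-.2),P)
if w is not None:
    c=w.mean(0);V=np.linalg.svd(w-c,full_matrices=False)[2][0]
    print(p,len(w),c,np.degrees(np.arctan2(V[1],V[0])),cv2.minAreaRect((w*1000).astype(np.float32)))
    # handle centreline
    d=V*np.sign(V[0]);t=(w-c)@d;n=(w-c)@[-d[1],d[0]]
    for a0 in np.arange(t.min(),t.max(),.015):
        k=(t>=a0)&(t<a0+.015);print(np.round([*(c+d*(a0+.0075)+np.array([-d[1],d[0]])*(n[k].max()+n[k].min())/2),np.ptp(n[k])],4))
```

```text
3.95 [ 0.49049183 -0.19339644  0.19950075] [ 0.01363907  0.69775318  0.46463337  1.93864261 -0.51679573  0.62572995
 -0.87532043]
{'fx': 371.64829954431775, 'fy': 371.64829954431775, 'cx': 319.12031483579165, 'cy': 242.67848956453784, 'eye': array([ 0.57169649, -0.20362551,  0.326459  ]), 'orientation': array([ 0.10482629, -0.11967785,  0.73733479, -0.65652576])}
mallet_head [([0.5145, -0.3923, 0.0083], 0.77), ([0.4362, -0.1912, 0.0187], 0.61)]
mallet_grip [([0.5298, -0.3616, 0.0105], 0.96), ([0.481, -0.1957, 0.0148], 0.65)]
ear_left [([0.5232, 0.0768, 0.0388], 0.95), ([0.7165, 0.0162, 0.0002], 0.72)]
ear_right [([0.4897, -0.0451, 0.0402], 0.83)]
barrel_top [([0.5482, 0.0092, 0.0772], 0.83)]
slideway [([0.5446, 0.0096, 0.0043], 0.81), ([0.5135, 0.0394, 0.0234], 0.31)]
fixed_way [([0.5167, 0.0422, 0.0202], 0.73)]
gib_nose [([0.5035, -0.0029, 0.0169], 0.88), ([0.4384, -0.1913, 0.0023], 0.69)]
0.69 7725 [ 0.51329291 -0.19732808] 174.0401022871576 ((523.1681518554688, -199.18704223632812), (70.06912231445312, 210.5582733154297), 83.19676971435547)
[ 0.4256 -0.1876  0.07  ]
[ 0.4405 -0.1891  0.0697]
[ 0.4554 -0.1909  0.0649]
[ 0.4703 -0.1927  0.0175]
[ 0.4852 -0.1943  0.0175]
[ 0.5001 -0.196   0.0173]
[ 0.515  -0.1978  0.0171]
[ 0.53   -0.1991  0.0177]
[ 0.5449 -0.2005  0.0183]
[ 0.5598 -0.2022  0.0214]
[ 0.5747 -0.2036  0.0238]
[ 0.5897 -0.2049  0.0245]
[ 0.6046 -0.2066  0.0293]
[ 0.6195 -0.2083  0.0311]
[ 0.6341 -0.2128  0.0204]
```

View pics/w1.png

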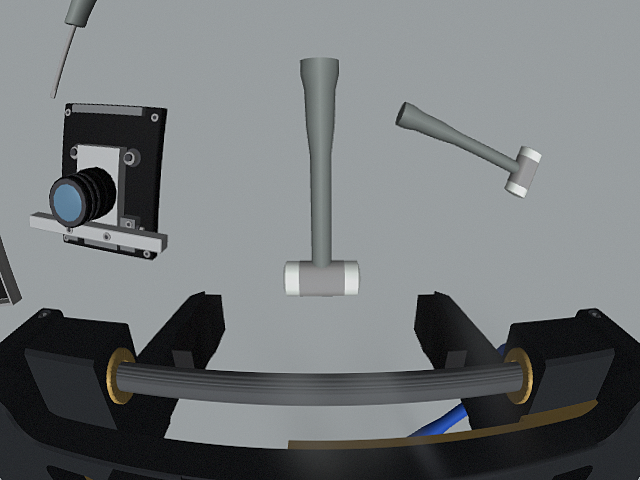

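The wrist view shows the target mallet with its head at about (321,279) and its handle end at (320,60). The plate corners are at about (67,103), (166,108) and (156,260), and the ears at (33,222) and (163,242). I'll grasp the mallet now.

>>> jog_arm:
  turn:
    - [0,0,0]
    - [0,0,0]
    - [0,0,0]
    - [0,0,0]
    - [0,0,0]
    - [0,0,0]
    - [0,0,0]
    - [0,0,0]
    - [0,0,0]
    - [0,0,0]
  translation:
    - [-0.009,0.001,0.06]
    - [-0.009,0.001,0.12]
    - [-0.009,0.001,0.16]
    - [-0.009,0.001,0.1775]
    - [-0.009,0.001,0.1775]
    - [-0.009,0.001,0.1775]
    - [-0.009,0.001,0.1775]
    - [-0.009,0.001,0.1775]
    - [-0.009,0.001,0.1775]
    - [-0.009,0.001,0.1775]
  grip: [0,0,0,0,0,1,1,1,1,1]
  force: 60

```text
clock: 5.7
tool_pos: [0.4813, -0.1952, 0.0223]
eef_rot: [0.998, -0.061, 0.0, -0.0]
contact_force: [-0.0, -0.1, -0.9]
opening: 0.455
finger_force: 0.0
```

Run:
```python
from h import *
a=cv2.imread("pics/w1.png")
P=dict(fx=371.648,fy=371.648,cx=319.12,cy=242.678,eye=np.array([ 0.57169649, -0.20362551,  0.326459  ]),orientation=np.array([ 0.10482629, -0.11967785,  0.73733479, -0.65652576]))
c=cv2.resize(a[80:280,10:210],None,fx=3,fy=3,interpolation=cv2.INTER_CUBIC);cv2.imwrite("pics/w1c.png",c)
k=px2w("wrist",[[67,103],[166,108],[156,260]],.014,P);print(k.round(4))
d=k[1]-k[2];print(np.degrees(np.arctan2(d[1],d[0])),np.hypot(*d[:2]))
d=k[0]-k[1];print(np.degrees(np.arctan2(d[1],d[0]))-90,np.hypot(*d[:2]))
s=r.get_state();print(s["clock"],s["tool_pos"],s["opening"],s["finger_force"])
```

```text
[[ 0.6389  0.0354  0.014 ]
 [ 0.6072 -0.0726  0.014 ]
 [ 0.4697 -0.0324  0.014 ]]
-16.308386425707422 0.1432587654813697
-16.337311040747977 0.11259549636334026
5.7 [ 0.48133577 -0.19521523  0.02227117] 0.45475574812488684 0.0
```

View pics/w1c.png

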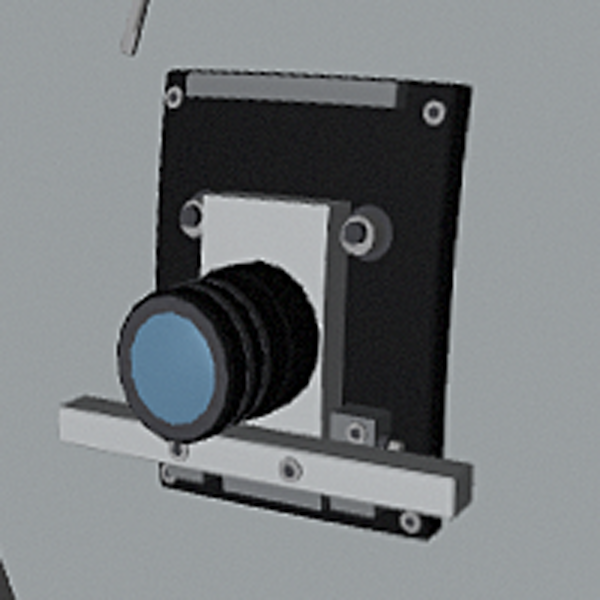

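>>> jog_arm:
  turn:
    - [0,0,0]
    - [0,0,0]
    - [0,0,0]
    - [0,0,0]
    - [0,0,0]
    - [0,0,-0.17]
    - [0,0,-0.34]
    - [0,0,-0.51]
    - [0,0,-0.68]
    - [0,0,-0.85]
    - [0,0,-1.02]
    - [0,0,-1.19]
    - [0,0,-1.34]
    - [0,0,-1.408]
    - [0,0,-1.408]
    - [0,0,-1.408]
  translation:
    - [0,0,0]
    - [0,0,0]
    - [0,0,0]
    - [0,0,-0.04]
    - [0,0,-0.09]
    - [-0.008,-0.025,-0.108]
    - [-0.015,-0.05,-0.108]
    - [-0.022,-0.075,-0.108]
    - [-0.028,-0.1,-0.108]
    - [-0.035,-0.13,-0.108]
    - [-0.04,-0.15,-0.108]
    - [-0.045,-0.17,-0.108]
    - [-0.0535,-0.19,-0.108]
    - [-0.0535,-0.203,-0.108]
    - [-0.0535,-0.203,-0.108]
    - [-0.0535,-0.203,-0.108]
  grip: [1,1,1,1,1,1,1,1,1,1,1,1,1,1,1,1]
  force: 60

```text
clock: 7.7
tool_pos: [0.4532, 0.0118, 0.1302]
eef_rot: [0.801, 0.598, -0.0, 0.0]
contact_force: [-0.2, 0.3, -2.1]
opening: 0.186
finger_force: 59.9
```

Run:
```python
from h import *
s=r.get_state();print(s["clock"],s["tool_pos"],s["eef_rot"],s["contact_force"],s["moment"],s["opening"],s["finger_force"],s["q"])
P=cams.camera_params("wrist");a=cams.snapshot("wrist");cv2.imwrite("pics/w2.png",a[:,:,::-1]);print(P)
for n in ["mallet_head","ear_left","ear_right"]:
    print(n,[(np.round(d["position"],4).tolist(),round(d["p"],2)) for d in models.place_of("wrist",n)][:3])
```

```text
7.7 [0.45323911 0.01178297 0.13019178] [ 8.01169989e-01  5.98436677e-01 -7.53299037e-05  4.31804059e-04] [-0.20089175  0.29556562 -2.13853212] [-0.08391486  0.14352624  0.00450793] 0.18554515711503383 59.9063766002655 [-0.17045591  0.71835014  0.06784116  2.18990365 -0.18670381  0.23816747
 -0.22550737]
{'fx': 371.64829954431775, 'fy': 371.64829954431775, 'cx': 319.12031483579165, 'cy': 242.67848956453784, 'eye': array([0.47645956, 0.08959236, 0.25714971]), 'orientation': array([-0.15695503,  0.02261317, -0.14122467,  0.97719464])}
mallet_head [([0.2818, 0.1047, 0.0154], 0.84), ([0.4425, -0.0329, 0.1255], 0.7)]
ear_left [([0.524, 0.0809, 0.0422], 0.98)]
ear_right [([0.4885, -0.0434, 0.0368], 0.64), ([0.5475, 0.0071, 0.0137], 0.21)]
```

View pics/w2.png

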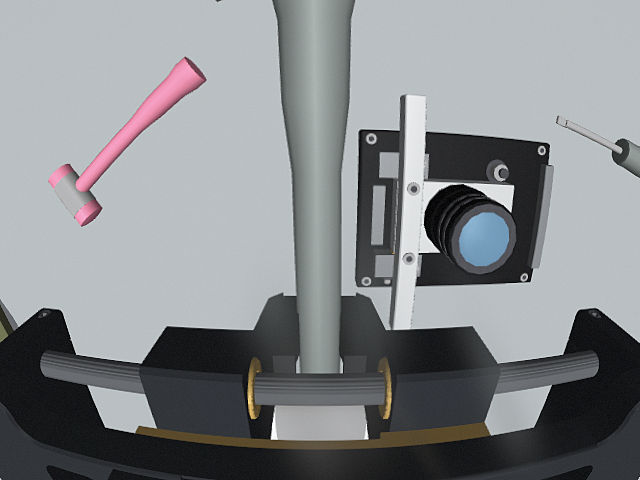

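The mallet is held square: its handle runs up the image at (320,200), the bar is at about (405,200) and the slideway lies to the right. Next I'll lower it behind the right ear.

>>> jog_arm:
  turn:
    - [0,0,0]
    - [0,0,0]
    - [0,0,0]
    - [0,0,0]
    - [0,0,0]
    - [0,0,0]
  translation:
    - [0,0,0.05]
    - [0,0,0.082]
    - [0,0.004,0.082]
    - [0,0.008,0.082]
    - [0,0.01,0.082]
    - [0,0.01,0.082]
  grip: [1,1,1,1,1,1]

```text
clock: 8.65
tool_pos: [0.4635, 0.0099, 0.0492]
eef_rot: [0.8, 0.599, 0.001, 0.001]
contact_force: [0.5, -0.3, -3.3]
opening: 0.185
finger_force: 59.9
```

>>> jog_arm:
  turn:
    - [0,0,0]
    - [0,0,0]
  translation:
    - [0,0.001,0]
    - [0,0.002,0]
  grip: [1,1]

```text
clock: 8.9
tool_pos: [0.4645, 0.0094, 0.0484]
eef_rot: [0.8, 0.6, 0.0, 0.0]
contact_force: [0.5, -0.1, -3.0]
opening: 0.187
finger_force: 59.9
```

>>> jog_arm:
  turn:
    - [0,0,0]
  translation:
    - [0,0.001,0]
  grip: [1]

```text
clock: 9.02
tool_pos: [0.4654, 0.0091, 0.0483]
eef_rot: [0.8, 0.6, 0.0, -0.0]
contact_force: [0.1, 0.6, -3.4]
opening: 0.183
finger_force: 59.9
```

>>> jog_arm:
  turn:
    - [0,0,0]
  translation:
    - [0,0.001,0]
  grip: [1]

```text
clock: 9.15
tool_pos: [0.4664, 0.0088, 0.0482]
eef_rot: [0.8, 0.6, -0.0, -0.0]
contact_force: [1.0, 1.2, -2.4]
opening: 0.189
finger_force: 59.9
```

>>> jog_arm:
  turn:
    - [0,0,0]
  translation:
    - [0,0.001,0]
  grip: [1]

```text
clock: 9.28
tool_pos: [0.467, 0.0086, 0.0481]
eef_rot: [0.8, 0.6, -0.0, -0.0]
contact_force: [-0.9, 0.4, -2.7]
opening: 0.185
finger_force: 59.9
```

>>> jog_arm:
  turn:
    - [0,0,0]
  translation:
    - [0,0.001,0]
  grip: [1]

```text
clock: 9.4
tool_pos: [0.4673, 0.0086, 0.0481]
eef_rot: [0.8, 0.6, -0.001, -0.001]
contact_force: [-2.5, 0.9, -1.9]
opening: 0.187
finger_force: 59.9
```

>>> jog_arm:
  turn:
    - [0,0,0]
  translation:
    - [0,0.001,0]
  grip: [1]

```text
clock: 9.52
tool_pos: [0.4677, 0.0085, 0.048]
eef_rot: [0.8, 0.6, -0.001, -0.001]
contact_force: [-3.1, 2.2, -1.9]
opening: 0.191
finger_force: 59.9
```

>>> jog_arm:
  turn:
    - [0,0,0]
  translation:
    - [0,0.001,0]
  grip: [1]

```text
clock: 9.65
tool_pos: [0.4684, 0.0083, 0.048]
eef_rot: [0.8, 0.6, -0.001, -0.001]
contact_force: [-5.0, 2.2, -1.0]
opening: 0.185
finger_force: 59.9
```

>>> jog_arm:
  turn:
    - [0,0,0]
  translation:
    - [0,0.001,0]
  grip: [1]

```text
clock: 9.78
tool_pos: [0.4694, 0.008, 0.048]
eef_rot: [0.8, 0.6, -0.001, -0.001]
contact_force: [-4.1, 3.3, -0.3]
opening: 0.184
finger_force: 59.9
```

>>> jog_arm:
  turn:
    - [0,0,0]
  translation:
    - [0,0.001,0]
  grip: [1]

```text
clock: 9.9
tool_pos: [0.4696, 0.0079, 0.048]
eef_rot: [0.8, 0.6, -0.002, -0.002]
contact_force: [-6.0, 2.9, -1.6]
opening: 0.185
finger_force: 60.0
```

>>> jog_arm:
  turn:
    - [0,0,0]
  translation:
    - [0,0.001,0]
  grip: [1]

```text
clock: 10.02
tool_pos: [0.4699, 0.0078, 0.0479]
eef_rot: [0.8, 0.6, -0.002, -0.003]
contact_force: [-6.8, 4.0, -1.1]
opening: 0.192
finger_force: 60.0
```

>>> jog_arm:
  turn:
    - [0,0,0]
  translation:
    - [0,0.001,0]
  grip: [1]

```text
clock: 10.15
tool_pos: [0.4701, 0.0078, 0.0478]
eef_rot: [0.8, 0.6, -0.003, -0.003]
contact_force: [-8.4, 4.5, -0.7]
opening: 0.188
finger_force: 60.0
```

>>> jog_arm:
  turn:
    - [0,0,0]
    - [0,0,0]
    - [0,0,0]
    - [0,0,0]
    - [0,0,0]
    - [0,0,0]
    - [0,0,0]
  translation:
    - [0,-0.022,-0.003]
    - [0.05,-0.022,-0.003]
    - [0.1,-0.022,-0.003]
    - [0.13,-0.022,-0.003]
    - [0.13,-0.016,0]
    - [0.13,-0.011,0]
    - [0.13,-0.011,0]
  grip: [1,1,1,1,1,1,1]

```text
clock: 11.02
tool_pos: [0.5007, 0.1322, 0.0483]
eef_rot: [0.801, 0.598, -0.0, 0.001]
contact_force: [0.1, 0.0, -2.4]
opening: 0.188
finger_force: 59.9
```

>>> jog_arm:
  turn:
    - [0,0,0]
    - [0,0,0]
  translation:
    - [0,0.001,0]
    - [0,0.002,0]
  grip: [1,1]

```text
clock: 11.28
tool_pos: [0.5018, 0.1333, 0.0483]
eef_rot: [0.801, 0.599, -0.0, -0.0]
contact_force: [0.3, 0.1, -2.5]
opening: 0.187
finger_force: 59.9
```

>>> jog_arm:
  turn:
    - [0,0,0]
    - [0,0,0]
  translation:
    - [0,0.001,0]
    - [0,0.002,0]
  grip: [1,1]

```text
clock: 11.52
tool_pos: [0.5028, 0.1334, 0.0481]
eef_rot: [0.8, 0.6, -0.001, -0.001]
contact_force: [-2.3, 0.9, -2.3]
opening: 0.183
finger_force: 59.9
```

>>> jog_arm:
  turn:
    - [0,0,0]
    - [0,0,0]
  translation:
    - [0,0.001,0]
    - [0,0.002,0]
  grip: [1,1]

```text
clock: 11.78
tool_pos: [0.5036, 0.1335, 0.0479]
eef_rot: [0.8, 0.6, -0.002, -0.002]
contact_force: [-5.9, 2.5, -0.4]
opening: 0.185
finger_force: 60.0
```

>>> jog_arm:
  turn:
    - [0,0,0]
    - [0,0,0]
  translation:
    - [0,0.001,0]
    - [0,0.002,0]
  grip: [1,1]

```text
clock: 12.02
tool_pos: [0.505, 0.1332, 0.0478]
eef_rot: [0.8, 0.6, -0.002, -0.002]
contact_force: [-6.3, 3.4, -1.3]
opening: 0.189
finger_force: 60.0
```

>>> jog_arm:
  turn:
    - [0,0,0]
    - [0,0,0]
  translation:
    - [0,0.0005,0]
    - [0,0.001,0]
  grip: [1,1]

```text
clock: 12.28
tool_pos: [0.5058, 0.133, 0.0478]
eef_rot: [0.8, 0.6, -0.002, -0.002]
contact_force: [-5.3, 3.2, -0.1]
opening: 0.187
finger_force: 60.0
```

>>> jog_arm:
  turn:
    - [0,0,0]
    - [0,0,0]
  translation:
    - [0,0.0005,0]
    - [0,0.001,0]
  grip: [1,1]

```text
clock: 12.52
tool_pos: [0.5066, 0.1328, 0.0478]
eef_rot: [0.8, 0.6, -0.002, -0.002]
contact_force: [-6.0, 3.2, -0.0]
opening: 0.189
finger_force: 60.0
```

>>> jog_arm:
  turn:
    - [0,0,0]
    - [0,0,0]
  translation:
    - [0,0.0005,0]
    - [0,0.001,0]
  grip: [1,1]

```text
clock: 12.78
tool_pos: [0.5075, 0.1326, 0.0478]
eef_rot: [0.8, 0.6, -0.002, -0.003]
contact_force: [-6.0, 3.1, -1.3]
opening: 0.187
finger_force: 60.0
```

>>> jog_arm:
  turn:
    - [0,0,0]
    - [0,0,0]
  translation:
    - [0,0.0005,0]
    - [0,0.001,0]
  grip: [1,1]

```text
clock: 13.02
tool_pos: [0.5079, 0.1325, 0.0477]
eef_rot: [0.8, 0.6, -0.002, -0.003]
contact_force: [-7.6, 4.2, -1.0]
opening: 0.188
finger_force: 60.1
```

>>> jog_arm:
  turn:
    - [0,0,0]
    - [0,0,0]
    - [0,0,0]
    - [0,0,0]
    - [0,0,0]
    - [0,0,0]
    - [0,0,0]
    - [0,0,0]
    - [0,0,0]
    - [0,0,0]
    - [0,0,0]
    - [0,0,0]
    - [0,0,0]
  translation:
    - [0,-0.022,-0.003]
    - [-0.05,-0.022,-0.003]
    - [-0.1,-0.022,-0.003]
    - [-0.13,-0.022,-0.003]
    - [-0.13,-0.016,0]
    - [-0.13,-0.011,0]
    - [-0.13,-0.009,0]
    - [-0.13,-0.008,0]
    - [-0.13,-0.007,0]
    - [-0.13,-0.006,0]
    - [-0.13,-0.005,0]
    - [-0.13,-0.004,0]
    - [-0.13,-0.003,0]
  grip: [1,1,1,1,1,1,1,1,1,1,1,1,1]

```text
clock: 14.65
tool_pos: [0.4708, 0.0077, 0.048]
eef_rot: [0.8, 0.6, -0.001, -0.001]
contact_force: [-3.8, 3.4, -3.1]
opening: 0.187
finger_force: 59.9
```

>>> jog_arm:
  turn:
    - [0,0,0]
    - [0,0,0]
  translation:
    - [0,0.0005,0]
    - [0,0.001,0]
  grip: [1,1]

```text
clock: 14.9
tool_pos: [0.4717, 0.0073, 0.048]
eef_rot: [0.8, 0.6, -0.001, -0.001]
contact_force: [-4.9, 2.6, -2.1]
opening: 0.188
finger_force: 59.9
```

>>> jog_arm:
  turn:
    - [0,0,0]
    - [0,0,0]
  translation:
    - [0,0.0005,0]
    - [0,0.001,0]
  grip: [1,1]

```text
clock: 15.15
tool_pos: [0.472, 0.0072, 0.048]
eef_rot: [0.8, 0.6, -0.001, -0.002]
contact_force: [-5.5, 4.1, -2.6]
opening: 0.188
finger_force: 59.9
```

>>> jog_arm:
  turn:
    - [0,0,0]
    - [0,0,0]
  translation:
    - [0,0.0005,0]
    - [0,0.001,0]
  grip: [1,1]

```text
clock: 15.4
tool_pos: [0.4723, 0.0072, 0.0479]
eef_rot: [0.8, 0.6, -0.002, -0.002]
contact_force: [-7.2, 3.8, -1.8]
opening: 0.185
finger_force: 60.0
```

>>> jog_arm:
  turn:
    - [0,0,0]
    - [0,0,0]
  translation:
    - [0,0.0005,0]
    - [0,0.001,0]
  grip: [1,1]

```text
clock: 15.65
tool_pos: [0.4725, 0.0072, 0.0479]
eef_rot: [0.8, 0.6, -0.002, -0.003]
contact_force: [-7.3, 4.7, -1.5]
opening: 0.186
finger_force: 60.0
```

>>> jog_arm:
  turn:
    - [0,0,0]
    - [0,0,0]
    - [0,0,0]
    - [0,0,0]
    - [0,0,0]
    - [0,0,0]
    - [0,0,0]
    - [0,0,0]
    - [0,0,0]
    - [0,0,0]
    - [0,0,0]
    - [0,0,0]
    - [0,0,0]
    - [0,0,0]
    - [0,0,0]
  translation:
    - [0,-0.022,-0.003]
    - [0.05,-0.022,-0.003]
    - [0.1,-0.022,-0.003]
    - [0.13,-0.022,-0.003]
    - [0.13,-0.016,0]
    - [0.13,-0.011,0]
    - [0.13,-0.009,0]
    - [0.13,-0.008,0]
    - [0.13,-0.007,0]
    - [0.13,-0.006,0]
    - [0.13,-0.005,0]
    - [0.13,-0.004,0]
    - [0.13,-0.003,0]
    - [0.13,-0.002,0]
    - [0.13,-0.001,0]
  grip: [1,1,1,1,1,1,1,1,1,1,1,1,1,1,1]

```text
clock: 17.52
tool_pos: [0.5089, 0.1318, 0.0479]
eef_rot: [0.8, 0.6, -0.002, -0.002]
contact_force: [-5.1, 1.1, -1.1]
opening: 0.19
finger_force: 60.1
```

>>> jog_arm:
  turn:
    - [0,0,0]
    - [0,0,0]
  translation:
    - [0,0.0005,0]
    - [0,0.001,0]
  grip: [1,1]

```text
clock: 17.77
tool_pos: [0.511, 0.1314, 0.048]
eef_rot: [0.8, 0.6, -0.001, -0.001]
contact_force: [-5.5, 3.5, -1.5]
opening: 0.189
finger_force: 60.0
```

>>> jog_arm:
  turn:
    - [0,0,0]
    - [0,0,0]
  translation:
    - [0,0.0005,0]
    - [0,0.001,0]
  grip: [1,1]

```text
clock: 18.02
tool_pos: [0.5113, 0.1314, 0.0479]
eef_rot: [0.8, 0.6, -0.001, -0.002]
contact_force: [-6.5, 2.1, -0.0]
opening: 0.188
finger_force: 60.0
```

>>> jog_arm:
  turn:
    - [0,0,0]
    - [0,0,0]
    - [0,0,0]
    - [0,0,0]
    - [0,0,0]
    - [0,0,0]
    - [0,0,0]
    - [0,0,0]
    - [0,0,0]
    - [0,0,0]
    - [0,0,0]
    - [0,0,0]
    - [0,0,0]
    - [0,0,0]
    - [0,0,0]
  translation:
    - [0,-0.024,-0.003]
    - [-0.05,-0.024,-0.003]
    - [-0.1,-0.024,-0.003]
    - [-0.13,-0.022,-0.003]
    - [-0.13,-0.016,0]
    - [-0.13,-0.011,0]
    - [-0.13,-0.009,0]
    - [-0.13,-0.008,0]
    - [-0.13,-0.007,0]
    - [-0.13,-0.006,0]
    - [-0.13,-0.005,0]
    - [-0.13,-0.004,0]
    - [-0.13,-0.003,0]
    - [-0.13,-0.002,0]
    - [-0.13,-0.001,0]
  grip: [1,1,1,1,1,1,1,1,1,1,1,1,1,1,1]

```text
clock: 19.9
tool_pos: [0.476, 0.0056, 0.0482]
eef_rot: [0.801, 0.599, -0.0, 0.0]
contact_force: [-2.0, -0.2, -2.2]
opening: 0.185
finger_force: 59.9
```

>>> jog_arm:
  turn:
    - [0,0,0]
    - [0,0,0]
  translation:
    - [0,0.0005,0]
    - [0,0.001,0]
  grip: [1,1]

```text
clock: 20.15
tool_pos: [0.4767, 0.0056, 0.0482]
eef_rot: [0.8, 0.599, -0.0, -0.0]
contact_force: [-2.3, -0.0, -2.6]
opening: 0.186
finger_force: 59.9
```

>>> jog_arm:
  turn:
    - [0,0,0]
    - [0,0,0]
  translation:
    - [0,0.0005,0]
    - [0,0.001,0]
  grip: [1,1]

```text
clock: 20.4
tool_pos: [0.4779, 0.0054, 0.0482]
eef_rot: [0.8, 0.6, 0.0, 0.0]
contact_force: [-2.4, 0.5, -2.8]
opening: 0.188
finger_force: 59.9
```

>>> jog_arm:
  turn:
    - [0,0,0]
    - [0,0,0]
    - [0,0,0]
    - [0,0,0]
    - [0,0,0]
    - [0,0,0]
    - [0,0,0]
    - [0,0,0]
    - [0,0,0]
    - [0,0,0]
  translation:
    - [0,-0.012,-0.003]
    - [0.04,-0.012,-0.003]
    - [0.066,-0.012,-0.003]
    - [0.066,-0.009,0]
    - [0.066,-0.006,0]
    - [0.066,-0.005,0]
    - [0.066,-0.004,0]
    - [0.066,-0.003,0]
    - [0.066,-0.002,0]
    - [0.066,-0.001,0]
  grip: [1,1,1,1,1,1,1,1,1,1]

```text
clock: 21.65
tool_pos: [0.4945, 0.0692, 0.0481]
eef_rot: [0.8, 0.6, -0.001, -0.001]
contact_force: [-3.4, 0.8, -1.3]
opening: 0.186
finger_force: 59.9
```

>>> jog_arm:
  turn:
    - [0,0,0]
    - [0,0,0]
  translation:
    - [0,0.001,0]
    - [0,0.002,0]
  grip: [1,1]

```text
clock: 21.9
tool_pos: [0.4974, 0.0687, 0.0482]
eef_rot: [0.8, 0.6, 0.0, -0.0]
contact_force: [-2.3, 0.2, -1.9]
opening: 0.189
finger_force: 59.9
```

Run:
```python
from h import *
s=r.get_state();print(s["clock"],s["tool_pos"],s["contact_force"])
o=np.array([.542,.0075]);ex=np.array([.9598,-.2807]);ey=np.array([.2807,.9598])
for c in ["wrist","side"]:
  P=cams.camera_params(c);a=cams.snapshot(c);cv2.imwrite(f"pics/{c}3.png",a[:,:,::-1])
  for n in ["barrel_top","lens_slide","ear_left","ear_right"]:
    for d in models.place_of(c,n)[:1]:
        p=np.array(d["position"][:2])-o;print(c,n,d["p"],np.round([p@ex,p@ey],4))
```

```text
21.9 [0.49736553 0.06869314 0.0481581 ] [-2.34214171  0.17944994 -1.90452084]
wrist barrel_top 0.6 [0.017 0.006]
wrist ear_left 0.62 [-0.0272  0.0608]
side barrel_top 0.64 [0.0126 0.    ]
side lens_slide 0.83 [ 0.0208 -0.0018]
side ear_left 0.61 [-0.0292  0.0645]
side ear_right 0.62 [-0.0184 -0.0602]
```

View pics/wrist3.png

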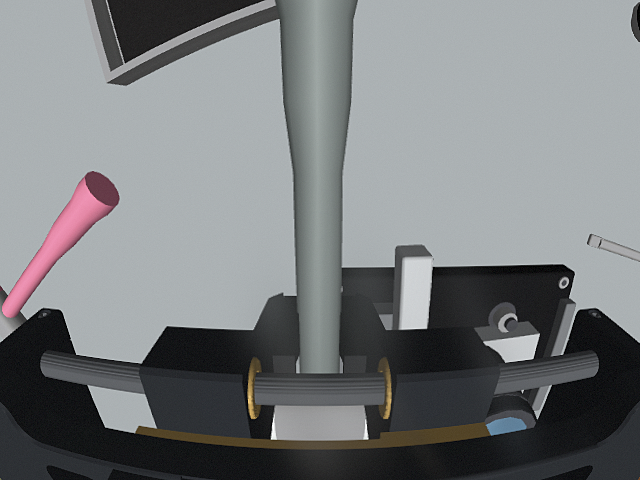

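The wrist view shows the bar (412,290) moving freely ahead of the mallet, with only 2.3 N on it. I'll ease it on another 8 mm.

>>> jog_arm:
  turn:
    - [0,0,0]
    - [0,0,0]
    - [0,0,0]
    - [0,0,0]
    - [0,0,0]
    - [0,0,0]
    - [0,0,0]
    - [0,0,0]
  translation:
    - [0,0.001,0]
    - [0,0.002,0]
    - [0,0.003,0]
    - [0,0.004,0]
    - [0,0.005,0]
    - [0,0.006,0]
    - [0,0.007,0]
    - [0,0.008,0]
  grip: [1,1,1,1,1,1,1,1]

```text
clock: 23.4
tool_pos: [0.5051, 0.0662, 0.0482]
eef_rot: [0.8, 0.6, -0.0, -0.0]
contact_force: [-2.9, 0.7, -2.1]
opening: 0.183
finger_force: 59.9
```

>>> jog_arm:
  turn:
    - [0,0,0]
    - [0,0,0]
    - [0,0,0]
    - [0,0,0.17]
    - [0,0,0.34]
    - [0,0,0.51]
    - [0,0,0.68]
    - [0,0,0.85]
    - [0,0,1.02]
    - [0,0,1.19]
    - [0,0,1.34]
    - [0,0,1.408]
    - [0,0,1.408]
    - [0,0,1.408]
    - [0,0,1.408]
    - [0,0,1.408]
    - [0,0,1.408]
    - [0,0,1.408]
    - [0,0,1.408]
    - [0,0,1.408]
  translation:
    - [0,-0.035,0]
    - [0,-0.035,-0.05]
    - [0,-0.035,-0.085]
    - [-0.03,-0.025,-0.085]
    - [-0.06,-0.015,-0.085]
    - [-0.09,-0.005,-0.085]
    - [-0.12,0.005,-0.085]
    - [-0.15,0.015,-0.085]
    - [-0.18,0.025,-0.085]
    - [-0.21,0.035,-0.085]
    - [-0.24,0.045,-0.085]
    - [-0.2575,0.05,-0.085]
    - [-0.2575,0.05,-0.06]
    - [-0.2575,0.05,-0.02]
    - [-0.2575,0.05,0.01]
    - [-0.2575,0.05,0.02]
    - [-0.2575,0.05,0.023]
    - [-0.2575,0.05,0.0245]
    - [-0.2575,0.05,0.0255]
    - [-0.2575,0.05,0.0255]
  grip: [1,1,1,1,1,1,1,1,1,1,1,1,1,1,1,1,1,1,1,1]

```text
clock: 25.9
tool_pos: [0.481, -0.195, 0.0231]
eef_rot: [0.998, -0.061, 0.0, 0.0]
contact_force: [0.0, -0.1, -1.8]
opening: 0.188
finger_force: 59.9
```

>>> jog_arm:
  turn:
    - [0,0,0]
    - [0,0,0]
    - [0,0,0]
    - [0,0,0]
    - [0,0,0]
    - [0,0,0]
    - [0,0,0]
    - [0,0,0]
    - [0,0,0.16]
    - [0,0,0.162]
    - [0,0,0.162]
    - [0,0,0.162]
    - [0,0,0.162]
  translation:
    - [0,0,0.0008]
    - [0,0,0.0008]
    - [0,0,0.0008]
    - [0,0,0.0008]
    - [0,0,0.0008]
    - [0,0,-0.06]
    - [0,0,-0.12]
    - [0,0,-0.167]
    - [0.02,-0.06,-0.167]
    - [0.04,-0.12,-0.167]
    - [0.0605,-0.18,-0.167]
    - [0.0605,-0.204,-0.167]
    - [0.0605,-0.204,-0.167]
  grip: [1,0,0,0,0,0,0,0,0,0,0,0,0]

```text
clock: 27.52
tool_pos: [0.5656, 0.003, 0.1891]
eef_rot: [0.99, -0.139, -0.001, -0.001]
contact_force: [-0.1, -1.3, -0.0]
opening: 1.0
finger_force: 0.0
```

Run:
```python
from h import *
s=r.get_state();print(s["clock"],s["tool_pos"],s["eef_rot"],s["opening"],s["contact_force"],s["q"])
o=np.array([.542,.0075]);ex=np.array([.9598,-.2807]);ey=np.array([.2807,.9598])
for c in ["wrist","top"]:
  P=cams.camera_params(c);a=cams.snapshot(c);cv2.imwrite(f"pics/{c}4.png",a[:,:,::-1])
  if c=="wrist":np.save("P4.npy",P,allow_pickle=True)
  for n in ["barrel_top","lens_slide","ear_left","ear_right","mallet_head","mallet_grip"]:
    for d in models.place_of(c,n)[:2]:
        p=np.array(d["position"][:2])-o;print(c,n,round(d["p"],2),np.round(d["position"],4),np.round([p@ex,p@ey],4))
```

```text
27.525 [0.56556108 0.00299453 0.18905408] [ 9.90290325e-01 -1.39012597e-01 -5.62723607e-04 -5.02719687e-04] 1.0004236819447256 [-0.12382779 -1.30564018 -0.02050682] [-0.49338899  0.83678201  0.75265624  1.84163537 -0.79282919  0.79494204
 -1.16424924]
wrist barrel_top 0.57 [0.5683 0.0029 0.0776] [0.0265 0.003 ]
wrist barrel_top 0.31 [ 0.4405 -0.1899  0.0183] [-0.042 -0.218]
wrist lens_slide 0.93 [0.5646 0.003  0.0105] [0.023 0.002]
wrist lens_slide 0.33 [0.5062 0.0007 0.0179] [-0.0325 -0.0166]
wrist ear_left 0.49 [ 0.4392 -0.1918  0.016 ] [-0.0427 -0.2201]
wrist ear_right 0.63 [ 0.5089 -0.0538  0.0389] [-0.0146 -0.0681]
wrist ear_right 0.57 [0.5656 0.0009 0.0122] [0.0245 0.0003]
wrist mallet_head 0.76 [ 0.44   -0.1926  0.0173] [-0.0417 -0.2207]
wrist mallet_grip 0.83 [0.3115 0.1153 0.0153] [-0.2515  0.0388]
wrist mallet_grip 0.82 [ 0.4803 -0.1928  0.0155] [-0.003  -0.2096]
top barrel_top 0.73 [ 0.5697 -0.0043  0.0734] [ 0.0299 -0.0036]
top lens_slide 0.76 [0.565  0.0072 0.0144] [0.0222 0.0062]
top lens_slide 0.53 [ 0.4374 -0.1876 -0.0009] [-0.0456 -0.2166]
top ear_left 0.89 [0.5455 0.0737 0.0393] [-0.0152  0.0645]
top ear_right 0.74 [ 0.51   -0.0505  0.042 ] [-0.0144 -0.0647]
top ear_right 0.33 [ 0.5428  0.0105 -0.0013] [-0.0001  0.0031]
top mallet_head 0.94 [ 0.2908 -0.3997  0.0162] [-0.1268 -0.4613]
top mallet_head 0.83 [ 0.4349 -0.1906  0.0131] [-0.0472 -0.2202]
top mallet_grip 0.89 [ 0.5295 -0.3595  0.0152] [ 0.091  -0.3558]
top mallet_grip 0.77 [ 0.2637 -0.3685  0.0159] [-0.1616 -0.439 ]
```

View pics/wrist4.png

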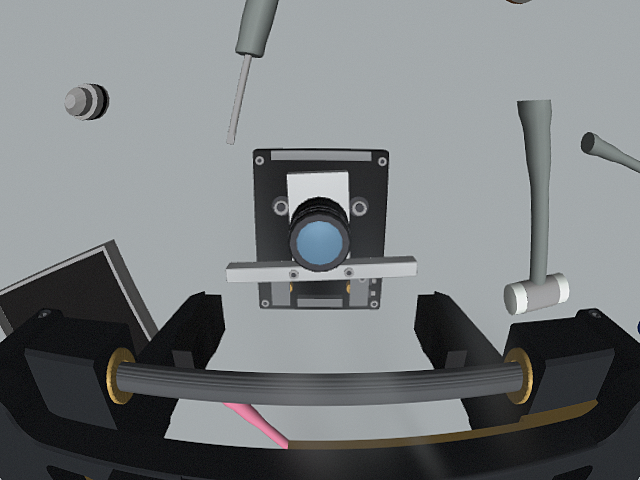

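The slide sits clear ahead of the brass noses at (291,288) and (348,286), with the barrel top centred at about (320,242). The mallet lies flat at (537,293). Now I'll work out the grasp shift.

Run:
```python
from h import *
P=np.load("P4.npy",allow_pickle=True).item()
b=px2w("wrist",[[320,242.5]],.074,P)[0];print(b)
k=px2w("wrist",[[228,272],[416,266]],.044,P);d=k[0]-k[1];print(k.round(4),np.degrees(np.arctan2(d[1],d[0]))-90)
k=px2w("wrist",[[254,150],[388,150],[382,308],[260,308]],.014,P);print(k.round(4))
print(shift([b[0],b[1],.056],np.radians(-106)))
```

```text
[0.56712655 0.00170806 0.074     ]
[[ 0.5538  0.083   0.044 ]
 [ 0.5171 -0.0646  0.044 ]] -13.950002033103516
[[ 0.6391  0.037   0.014 ]
 [ 0.6092 -0.0679  0.014 ]
 [ 0.4706 -0.0307  0.014 ]
 [ 0.5017  0.0782  0.014 ]]
(array([ 0.0011, -0.002 ,  0.1337]), array([-0.   ,  0.   , -0.005]))
```

>>> jog_arm:
  turn:
    - [0,0,0]
    - [0,0,0]
    - [0,0,0]
    - [0,0,0]
    - [0,0,0]
    - [0,0,0]
    - [0,0,0]
    - [0,0,0]
    - [0,0,0]
    - [0,0,0]
  translation:
    - [0.001,-0.002,0.04]
    - [0.001,-0.002,0.08]
    - [0.001,-0.002,0.115]
    - [0.001,-0.002,0.133]
    - [0.001,-0.002,0.133]
    - [0.001,-0.002,0.133]
    - [0.001,-0.002,0.133]
    - [0.001,-0.002,0.133]
    - [0.001,-0.002,0.133]
    - [0.001,-0.002,0.133]
  grip: [0,0,0,0,0,1,1,1,1,1]
  force: 40

```text
clock: 29.48
tool_pos: [0.5673, 0.0021, 0.057]
eef_rot: [0.99, -0.142, 0.0, -0.0]
contact_force: [-0.7, 0.5, 1.4]
opening: 0.511
finger_force: 40.0
```

>>> jog_arm:
  turn:
    - [0,0,0]
    - [0,0,0]
    - [0,0,0]
    - [0,0,0]
    - [0,0,0]
    - [0,0,0]
  translation:
    - [0,0,-0.005]
    - [0,0,-0.015]
    - [0,0,-0.03]
    - [0,0,-0.06]
    - [0,0,-0.09]
    - [0,0,-0.09]
  grip: [1,1,1,1,1,1]

```text
clock: 30.22
tool_pos: [0.5685, 0.0013, 0.1492]
eef_rot: [0.99, -0.142, 0.003, -0.0]
contact_force: [0.2, -0.3, -4.4]
opening: 0.505
finger_force: 40.0
```

>>> jog_arm:
  turn:
    - [0,0,0]
    - [0,0,-0.05]
    - [0,0,-0.1]
    - [0,0,-0.15]
    - [0,0,-0.2]
    - [0,0,-0.25]
    - [0,0,-0.28]
    - [0,0,-0.28]
    - [0,0,-0.28]
    - [0,0,-0.28]
    - [0,0,-0.28]
    - [0,0,-0.28]
  translation:
    - [-0.01,-0.02,0]
    - [-0.03,-0.06,0]
    - [-0.055,-0.11,0]
    - [-0.08,-0.16,0]
    - [-0.105,-0.21,0]
    - [-0.125,-0.255,0]
    - [-0.137,-0.28,0]
    - [-0.142,-0.291,0]
    - [-0.142,-0.291,0.03]
    - [-0.142,-0.291,0.06]
    - [-0.142,-0.291,0.07]
    - [-0.142,-0.291,0.07]
  grip: [1,1,1,1,1,1,1,1,1,1,1,1]

```text
clock: 31.72
tool_pos: [0.5125, 0.3198, 0.0764]
eef_rot: [1.0, -0.003, -0.0, 0.001]
contact_force: [0.3, 0.2, -4.1]
opening: 0.509
finger_force: 40.0
```

Run:
```python
from h import *
s=r.get_state();print(s["clock"],s["tool_pos"],s["eef_rot"],s["opening"],s["contact_force"])
a=cams.snapshot("wrist");b=cams.snapshot("side")[130:280,150:350]
cv2.imwrite("pics/p5.png",np.hstack([a[:450,:,::-1][::1],np.vstack([cv2.resize(b,(160,120)),np.zeros((330,160,3),np.uint8)])[:,:,::-1]]))
for d in models.place_of("wrist","tray")[:2]:print(d["p"],d["position"])
```

```text
31.725 [0.51247111 0.31975285 0.07637986] [ 9.99995289e-01 -2.99340800e-03 -4.00783726e-04  5.48008205e-04] 0.5087534631478429 [ 0.34208527  0.17881382 -4.0778574 ]
```

View pics/p5.png

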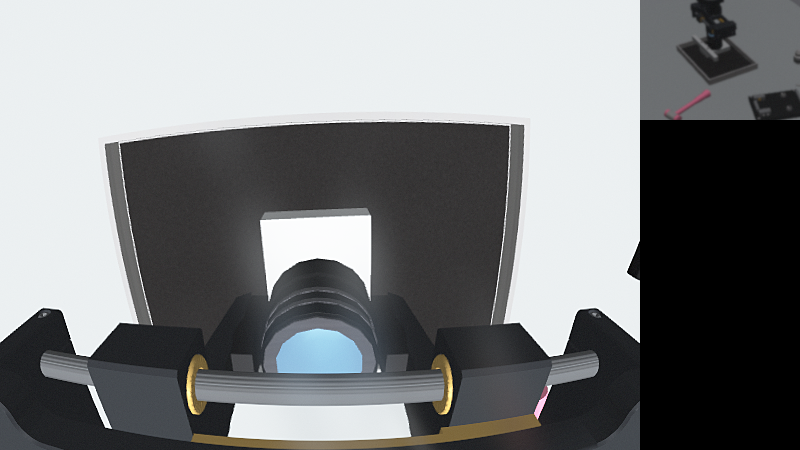

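The slide's foot at (316,250) is centred between the tray walls at x≈112 and x≈517, so I'll lower it.

>>> jog_arm:
  turn:
    - [0,0,0]
    - [0,0,0]
    - [0,0,0]
    - [0,0,0]
    - [0,0,0]
    - [0,0,0]
  translation:
    - [0,0,0.012]
    - [0,0,0.022]
    - [0,0,0.026]
    - [0,0,0.028]
    - [0,0,0.029]
    - [0,0,0.029]
  grip: [1,1,1,1,1,1]

```text
clock: 32.62
tool_pos: [0.5125, 0.321, 0.0478]
eef_rot: [1.0, -0.002, 0.0, -0.0]
contact_force: [-0.3, -0.0, -3.5]
opening: 0.51
finger_force: 40.0
```

>>> jog_arm:
  turn:
    - [0,0,0]
    - [0,0,0]
  translation:
    - [0,0,0.0005]
    - [0,0,0.001]
  grip: [1,1]

```text
clock: 32.88
tool_pos: [0.5128, 0.3211, 0.047]
eef_rot: [1.0, -0.002, 0.0, -0.0]
contact_force: [-0.4, -0.0, 0.0]
opening: 0.51
finger_force: 40.0
```

Its weight is now on the tray floor. I'll release and back off.

>>> jog_arm:
  turn:
    - [0,0,0]
    - [0,0,0]
    - [0,0,0]
    - [0,0,0]
    - [0,0,0]
    - [0,0,0]
    - [0,0,0]
    - [0,0,0]
    - [0,0,0]
    - [0,0,0]
  translation:
    - [0,0,0.0005]
    - [0,0,0.0005]
    - [0,0,0.0005]
    - [0,0,0.0005]
    - [0,0,0.0005]
    - [0,0,-0.04]
    - [0,0,-0.09]
    - [0,0,-0.14]
    - [0,0,-0.18]
    - [0,0,-0.18]
  grip: [0.8,0,0,0,0,0,0,0,0,0]

```text
clock: 34.12
tool_pos: [0.5143, 0.3213, 0.2299]
eef_rot: [1.0, -0.002, 0.003, -0.001]
contact_force: [0.1, -0.3, -0.3]
opening: 1.002
finger_force: 0.0
```

Run:
```python
from h import *
s=r.get_state();print(s["clock"],s["tool_pos"],s["opening"],s["contact_force"])
a=cams.snapshot("wrist");b=cams.snapshot("side")
cv2.imwrite("pics/p6.png",np.hstack([cv2.resize(a,(400,300)),cv2.resize(b,(400,300))])[:,:,::-1])
```

```text
34.125 [0.51426109 0.32127281 0.22994107] 1.0020316937760771 [ 0.08858231 -0.32056195 -0.27728842]
```

View pics/p6.png

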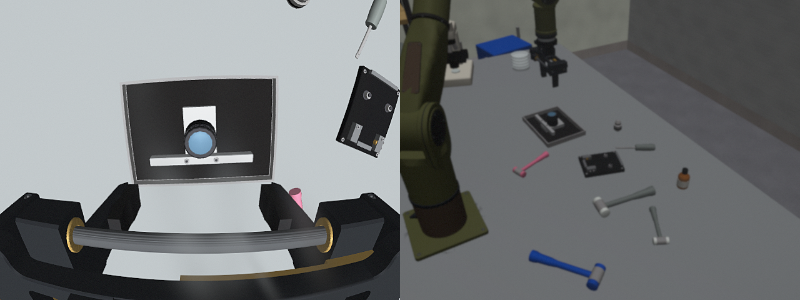

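The slide lies flat inside the tray (200,145 in the left half). The mallet is on the bench (600,207 in the right half), and the other things haven't moved.

```bash
python3 -c "from plant import r;print(r.finish_job())"
```

```text
the job is handed in; nothing more can be done
None
```

The job is handed in at about 34 s of the 72 s allowed: the slide was walked clear of the gib with alternating light ear taps (highest force reading about 10 N), the mallet was laid flat on the bench, and the slide was lifted out by its barrel and set flat inside the tray.

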